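Set out the bench around the tube rack and load the dish lift

TASK

Set out the bench for filling tubes: stand the capped bottle to the left of the green tube rack and the tip box to its right (the robot's left and right), each centred on that end of the rack and about 3 cm clear of it, the tip box lined up with the rack's end so that its long side faces the rack. Put the wide pot in the middle of the sprung lift's plate first, and once it stands there by itself set the small pot centred on top of it. Set each thing down upright without dropping it, and leave the beaker, the wash bottle and the pen where they are.

Things in the scene. Friction and masses are not known exactly. Their poses are not given: they have to be found in the camera images.
- bottle_mid (a point): Loose round clear bottle with a paper label and a white screw cap: body 58 mm diameter up to 85 mm height, then a sloping shoulder to the cap, which is 36 mm diameter and runs from 109 to 133 mm height. Mass 0.18 to 0.33 kg. This point is on its axis half-way up, 66.5 mm above its underside; z is up along the axis. It starts standing on the bench.
- tipbox_mid (a point): Loose closed rectangular box of pipette tips, white base and clear lid with white tips showing: 100 mm along its x, 62 mm along its y, 55 mm high. Mass about 0.10 to 0.18 kg. This point is its centre, 27.5 mm above its underside; z is up.
- widepot_mid (a point): Loose wide white round pot with a flat ribbed lid, 60 mm diameter, 30 mm high, straight sides. Mass 0.11 to 0.21 kg. This point is its centre, 15 mm above its underside; z is up.
- smallpot_mid (a point): Loose small white round pot with a flat ribbed lid, 40 mm diameter, 30 mm high, straight sides. Mass 0.05 to 0.11 kg. This point is its centre, 15 mm above its underside; z is up.
- rack: Green 96-well tube rack, fixed to the bench: 84 mm along its x, 128 mm along its y, 28 mm high (tubes stand 5 mm out of it near its left end). Origin at the centre of its underside, on the bench. Its y axis points to the robot's left (turned by at most 0.22 rad), its x away from the robot; a small grip tab is on the side facing the robot. Its ends are the two 84 mm sides, at y = +64 mm (left) and -64 mm (right).
- lift_top (a point): Sprung lift: round steel plate of 84 mm diameter, 5 mm thick, on an aluminium stem in a white socket on a 100 mm square white base fixed to the bench. This point is the centre of the plate's upper face and moves with it; empty it is 90 mm above the bench. The plate goes straight down against a spring of 90 N/m (about 11 mm per 100 g, damped, up to 48 mm) and stays level. The lift stands at the far left or the far right of the work area.
- beaker: Loose grey plastic beaker, open top, 80 mm diameter, 100 mm high, not to be moved. Origin at the centre of its underside. It stands on the side opposite to the lift.
- washbottle: Loose white wash bottle with a bent spout, 70 mm diameter, about 215 mm high, not to be moved. Origin at the centre of its underside.
- pen: Loose marker pen, white with a black cap, 135 mm long along its y, 12 mm thick, lying beyond the rack, not to be moved. Origin at the middle of its underside.
There are look-alikes about, which are no part of the job. What is shaped like the rack but brown or red is not meant.

How it is judged (in metres and radians):
On the way, in this order (a step that is already met when the one before it is completed fails the run):
1. the wide pot stands by itself on the middle of the lift's plate (horizontal distance between widepot_mid and lift_top below 0.012 m and z of widepot_mid in the frame of lift_top between 0.011 and 0.019 m and angle between widepot_mid's own z axis and vertical below 0.1 rad and linear speed of widepot below 0.02 m/s and contact force between the fingers and widepot below 0.1 N), for 0.2 s.
2. the small pot stands on top of the wide pot on the lift (all of step 1 and horizontal distance between smallpot_mid and widepot_mid below 0.01 m and z of smallpot_mid in the frame of widepot_mid between 0.026 and 0.034 m and angle between smallpot_mid's own z axis and vertical below 0.1 rad and linear speed of smallpot below 0.02 m/s and contact force between the fingers and smallpot below 0.1 N), for 0.2 s.
At the end, for the whole second after the job is handed in: Bottle left and tip box right of the rack on the bench, each 30 mm clear of its end and centred on it, both within 15 mm; tip box square with the rack within 0.17 rad. Wide pot within 12 mm of the lift plate's middle, small pot on it within 10 mm. All upright within 0.1 rad, at rest, released (all of step 2 and y of bottle_mid in the frame of rack between 0.108 and 0.138 m and x of bottle_mid in the frame of rack between -0.015 and 0.015 m and height (world z) of bottle_mid between 0.0615 and 0.0715 m and angle between each of bottle_mid, tipbox_mid's own z axis and vertical below 0.1 rad and linear speed of each of bottle, tipbox below 0.02 m/s and contact force between the fingers and bottle below 0.1 N and y of tipbox_mid in the frame of rack between -0.14 and -0.11 m and x of tipbox_mid in the frame of rack between -0.015 and 0.015 m and height (world z) of tipbox_mid between 0.0225 and 0.0325 m and angle between the x axis of tipbox_mid and the x axis of rack, either way round below 0.17 rad and contact force between the fingers and tipbox below 0.1 N); the robot touches nothing.
It fails at once if the beaker is moved by more than 20 mm (distance of beaker from where it was at the start of the episode above 0.02 m).
It fails at once if the wash bottle is moved by more than 20 mm (distance of washbottle from where it was at the start of the episode above 0.02 m).
It fails at once if the pen is moved by more than 20 mm (distance of pen from where it was at the start of the episode above 0.02 m).
It fails at once if a thing is dropped (falls unheld faster than 0.8 m/s) ((linear speed of bottle above 0.8 m/s and contact force between the fingers and bottle below 0.1 N) or (linear speed of tipbox above 0.8 m/s and contact force between the fingers and tipbox below 0.1 N) or (linear speed of widepot above 0.8 m/s and contact force between the fingers and widepot below 0.1 N) or (linear speed of smallpot above 0.8 m/s and contact force between the fingers and smallpot below 0.1 N)).
It also fails if it takes over 102 s, if anything falls off the work surface, if the arm or the gripper's body presses on something with over 40 N, if the wrist force passes 120 N, or if a joint passes its speed limit or range.

ROBOT

A 6-joint arm with a two-finger parallel gripper is mounted at the origin on the work surface. World frame = base frame: x ahead of the robot, y to its left, z up, the work surface at z = 0. Lengths are in mm, angles in rad, forces in N, time in s.
With the tool pointing down it reaches from about 350 to 875 mm from the base axis. Payload 4.2 kg.
Tool frame: the origin (TCP) lies between the finger pads; the fingertips stand 14 mm ahead of it and the grasp point (between the pads) lies 5 mm behind it; z points along the fingers, y is the line along which they close (so a half turn about z gives the same grasp; the last joint's range is limited). The gripper opens to 85 mm and grips with 20 to 120 N. Pads are 22 mm wide; open, the fingers measure 114 mm over their backs; the gripper's body (76 mm by 85 mm) begins 54 mm behind the grasp point. The pads swing forward as they close: fully open they stand 13 mm farther back than shut.
Start: joints at [1.435, 0.385, 0.008, 0, -1.194, -0.259], TCP at [240.356, 576.913, 245.312] pointing down, gripper open.
Joint ranges: [-3.14, 3.14], [-1.21, 2.06], [-1.07, 1.41], [-3.16, 2.05], [-2.99, -0.16], [-3.1, 3.1]. Speed limits (rad/s): [2.79, 2.79, 3.14, 3.14, 3.14, 3.14].

INTERFACE

Orientations are given as a unit quaternion [x, y, z, w].
In Python, from bench import * gives the robot as it stands.
- The arm moves only by the tool carry_out, never from a script. Its argument "motion" is a list of rows, each a list of 7 numbers: the turn, a rotation vector about the tool's x, y, z in rad, then the shift along the tool's x, y, z in mm, then the opening, from -1 (shut) to 1 (fully open), so that 0 is half open. A call has 1 to 5 rows; each row is the pose to reach, as a shift and turn from the pose commanded when the call began, along the tool's axes at that moment; what a row does not reach only later rows make up. A row lasts 1/8 s, in which the tool goes at most 62.5 mm and 10.7 degrees, less where a joint would pass 70% of its speed; a pose out of reach is approached as far as the arm can. A call with a gripper value outside its range is refused whole. The fingers move at their own pace and stop on an object; the grip force is fixed at half the most. Time passes only in rows, so rows that repeat a pose let the fingers close. It gives the time, the measured TCP pose, the force, the opening and the grip force at its end, in the units of the state.
- read_state(): the state, without advancing time (a new reading comes with each control period).
- get_image(name): name is "side" or "top" or "wrist"; returns a dict with "color" (384x512x3 uint8, blue, green, red), "mtx" (3x3 intrinsics, pixels), "position" and "orientation" of the camera in the world. Camera axes: x right, y down, z forward; pixel columns grow to the right and rows downward; lengths in mm; the calibration is good to about 2 mm. A picture is of the moment at which its call begins. There is no depth.
- job_done(): hands the job in; it is judged then, once.
The state is a dict: "clock": time; "joints": joint angles; "joint_vel": joint speeds; "joint_efforts": joint torques, N m; "position": TCP position; "ee_rot": TCP orientation; "contact_force": force on the tool from outside, world axes, zero at the start; "wrist_torque": the same for the moment, N m; "gripper_width": finger opening in mm; "grasp_force": force on a finger pad.
Only numpy, scipy, OpenCV 4.12 (cv2) and the standard library are available. Lean on these libraries where they do the work, as an engineer would, in place of code of your own. Each camera call takes 0.05 s, during which the arm holds its last target. There are 200 camera calls.

## Working session

There is one attempt and no reset: what is moved stays moved. The work goes in short steps, Python scripts to look and compute and a tool call to move; the robot and the scene stay as the last step left them, time stands still between calls to the robot, and variables do not carry over. Pictures are saved under pics/ and viewed, at most 19 in all, crops included, and the job is handed in when it is done.

Besides the shell and the picture viewer there is one more tool, called after "Request:" as name(argument=value, ...), one argument or row to a line, values as JSON. carry_out: Moves the arm, as the interface text tells. Its arguments: {"type":"object","properties":{"motion":{"type":"array"}},"required":["motion"]}

```bash
mkdir -p pics; ls; python3 - <<'E'
from bench import *
import cv2
for n in ("top","side"):
    d=get_image(n); cv2.imwrite(f"pics/{n}0.png",d["color"]); print(n,d["mtx"],d["position"],d["orientation"])
print(read_state())
E
```

```text
pics
top [[347.19782517   0.         251.51171353]
 [  0.         347.19782517 192.13387269]
 [  0.           0.           1.        ]] [525.67009457  50.83939144 975.18298508] [-0.70433109  0.70780282 -0.04843496  0.0242269 ]
side [[420.91714334   0.         252.41136068]
 [  0.         420.91714334 181.59532674]
 [  0.           0.           1.        ]] [374.36225637 866.90849147 701.19468586] [-0.12805483  0.87885948 -0.45424731  0.06976646]
{'clock': 0.1, 'joints': array([ 1.43460687e+00,  3.85484825e-01,  6.80937384e-03, -3.80014617e-04,
       -1.19396607e+00, -2.58588509e-01]), 'joint_vel': array([-1.15291399e-03, -2.37760173e-04,  4.18214397e-03,  2.31407860e-03,
        1.99990862e-03, -6.62725325e-05]), 'joint_efforts': array([ 5.78673444e-04, -3.93317342e+01,  1.88931030e+01,  4.19785827e+00,
       -2.56493877e-03,  5.48064463e-06]), 'position': array([240.19537077, 576.50595066, 244.35431554]), 'ee_rot': array([ 9.80567787e-01, -1.96178318e-01, -1.19852985e-04,  9.31673430e-04]), 'contact_force': array([-0.58256205,  0.81148784,  0.29958877]), 'wrist_torque': array([-0.05841484, -0.01142243,  0.01024986]), 'grasp_force': 0.0, 'gripper_width': 84.96428889713441}
```

View pics/top0.png

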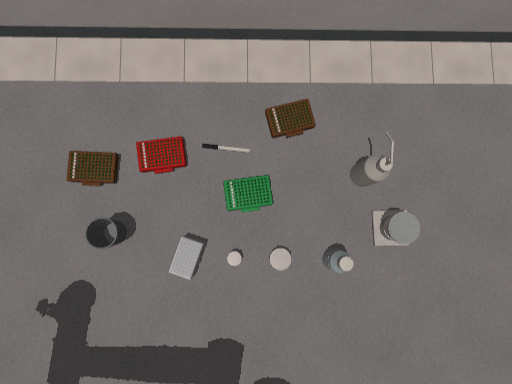

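View pics/side0.png

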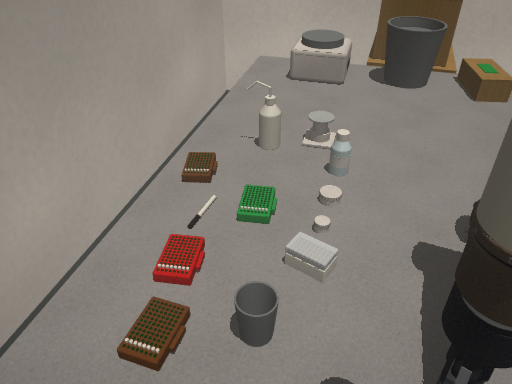

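The top view shows the following, in pixels:
- green rack (248,193)
- bottle cap (346,264)
- tip box (187,257)
- small pot (234,258)
- wide pot (280,259)
- lift plate (404,228)
- wash bottle (378,167)
- beaker (101,233)
- pen (226,148)

The side view agrees.

```bash
cat > lib.py <<'E'
from bench import *
import cv2, numpy as np
from scipy.spatial.transform import Rotation as R
def cast(d,uv,z):
    r=R.from_quat(d["orientation"]).apply(np.linalg.inv(d["mtx"])@[uv[0],uv[1],1]); p=np.array(d["position"])
    return (p+r*(z-p[2])/r[2])[:2]
def blob(mask,seed):
    "contour of the mask that is nearest to the seed"
    cs,_=cv2.findContours(mask.astype(np.uint8),cv2.RETR_EXTERNAL,cv2.CHAIN_APPROX_NONE)
    cs=[c for c in cs if cv2.contourArea(c)>30]
    return max(cs,key=lambda c:cv2.pointPolygonTest(c,tuple(map(float,seed)),True))
def face(d,c,z):
    "world min-area rect of a contour on plane z, and its circle"
    w=np.float32([cast(d,p,z) for p in c[:,0].astype(float)])
    return cv2.minAreaRect(w), cv2.minEnclosingCircle(w)
def go(xyz,yaw=None):
    "shift along the tool's axes and turn about tool z to get from the measured pose to xyz / yaw of tool x"
    s=read_state(); r=R.from_quat(s["ee_rot"]); m=r.as_matrix(); y0=np.arctan2(m[1,0],m[0,0])
    t=np.zeros(3)
    if yaw is not None:
        dy=(yaw-y0+np.pi/2)%np.pi-np.pi/2   # half turn gives same grasp
        tgt=R.from_euler("z",y0+dy)*R.from_quat([1,0,0,0]); t=(r.inv()*tgt).as_rotvec()
    print("pos",s["position"].round(1),"yaw %.3f"%y0,"j",s["joints"].round(2),"w %.1f"%s["gripper_width"],"F",s["contact_force"].round(1),
      "\n turn",t.round(3),"shift",r.inv().apply(np.array(xyz,float)-s["position"]).round(1),"t %.1f"%s["clock"])
E
python3 - <<'E'
from lib import *
d=get_image("top"); im=d["color"]; h=cv2.cvtColor(im,cv2.COLOR_BGR2HSV); g=h[...,2]
for n,s,z,m in [("rack",(248,193),28,(abs(h[...,0].astype(int)-70)<15)&(h[...,1]>120)),("wide",(280,259),30,g>150),("small",(234,258),30,g>150),
   ("cap",(347,264),133,g>165),("tip",(187,257),55,g>120),("plate",(404,228),90,(g>105)&(g<150))]:
    c=blob(m,s); r,k=face(d,c,z); print(n,cv2.boundingRect(c),np.round(r[0],1),np.round(r[1],1),round(r[2],1),np.round(k[0],1),round(k[1],1))
a=[cv2.resize(im[y-35:y+35,x-35:x+35],(260,260),interpolation=cv2.INTER_CUBIC) for x,y in [(404,228),(345,262),(280,258),(234,258),(187,257),(248,193)]]
cv2.imwrite("pics/crops.png",np.vstack([np.hstack(a[:3]),np.hstack(a[3:])]))
E
```

```text
rack (224, 175, 49, 37) [618.6  28. ] [ 90.8 125.7] 8.1 [622.4  28.4] 72.5
wide (270, 249, 21, 21) [442.  -57.5] [54.1 53.1] 89.4 [442.1 -57.4] 28.9
small (227, 252, 14, 14) [444.5  67.6] [34.9 34.4] 89.5 [444.9  67.1] 19.0
cap (340, 257, 13, 14) [ 438.8 -205.2] [29.2 31. ] 88.1 [ 438.7 -205. ] 16.1
tip (168, 237, 35, 43) [449.7 193.1] [60.6 98.6] 70.3 [449.3 192.8] 56.1
plate (0, 37, 512, 347) [598.1  -7. ] [1364.9  894.6] 88.8 [616.1 -27.1] 789.4
```

View pics/crops.png

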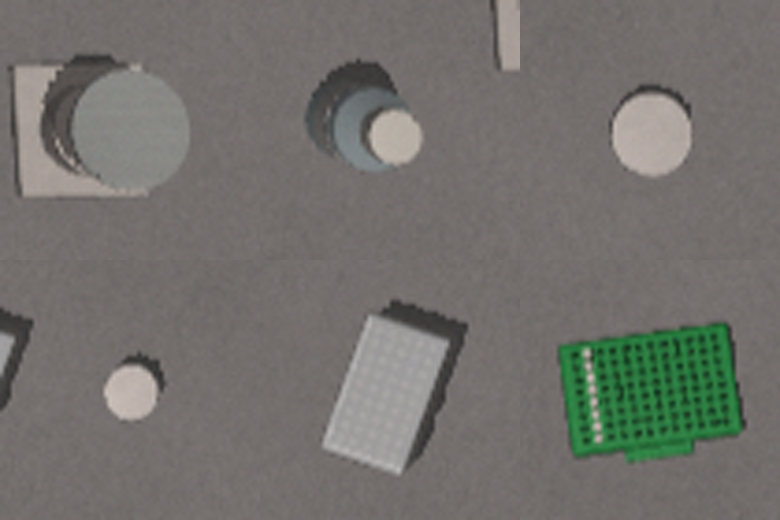

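The crops show the plate at about (404.4,227.7), with the cap, pots, box and rack cleanly outlined. The rack's tab is included in its contour, so I'll strip it.

```bash
python3 - <<'E'
from lib import *
d=get_image("top"); im=d["color"]; h=cv2.cvtColor(im,cv2.COLOR_BGR2HSV); b,g,r=[im[...,i].astype(int) for i in range(3)]
print(im[228,410],im[245,380],im[300,300])
m=((abs(h[...,0].astype(int)-70)<15)&(h[...,1]>120)).astype(np.uint8)
m=cv2.morphologyEx(m,cv2.MORPH_CLOSE,np.ones((5,5)))
m=cv2.morphologyEx(m,cv2.MORPH_OPEN,cv2.getStructuringElement(cv2.MORPH_RECT,(25,11)))
c=blob(m,(248,193)); print("rack",face(d,c,28))
m=((g-r)>2)&(g>95); c=blob(m,(404,228)); print("plate",cv2.boundingRect(c),face(d,c,90))
print("beaker",cast(d,(101,233),100),"wash",cast(d,(378,167),150), "spout", cast(d,(391,140),200))
go((442,-57.5,150),0.14)
E
```

```text
[130 135 136] [136 142 151] [106 106 113]
rack (((619.7739868164062, 28.894718170166016), (123.67159271240234, 85.5077133178711), 89.89927673339844), ((620.0919189453125, 28.828514099121094), 70.6816177368164))
plate (330, 251, 18, 22) (((440.4141540527344, -196.88648986816406), (40.84242248535156, 53.64472198486328), 77.80319213867188), ((439.4349670410156, -202.00917053222656), 27.259395599365234))
beaker [515.66798205 393.030348  ] wash [ 671.42857532 -286.87599847] spout [ 725.84269443 -299.70924945]
pos [240.2 576.6 244.7] yaw -0.395 j [ 1.43  0.39  0.01 -0.   -1.19 -0.26] w 85.5 F [ 0.3 -1.1 -0.5] 
 turn [ 0.001  0.    -0.535] shift [430.2 507.6  95.4] t 0.2
```

Request:
carry_out(
  motion=[
    [0,0,-0.18,38,45,0,1],
    [0,0,-0.36,76,90,0,1],
    [0,0,-0.535,114,135,0,1],
    [0,0,-0.535,152,180,0,1],
    [0,0,-0.535,190,225,0,1],
  ],
)

```text
clock: 0.82
position: [329.4, 294.2, 245.4]
ee_rot: [0.998, 0.07, 0.0, -0.0]
contact_force: [1.5, 0.4, 0.8]
gripper_width: 85.3
grasp_force: 0.0
```

```bash
python3 - <<'E'
from lib import *
d=get_image("top"); print("plate",cast(d,(404.4,227.7),90))
d=get_image("side"); cv2.imwrite("pics/s1.png",cv2.resize(d["color"][90:210,240:400],(800,600),interpolation=cv2.INTER_CUBIC))
go((442,-57.5,110),0.14)
E
```

```text
plate [ 523.60877254 -373.27888666]
pos [329.2 291.5 245.4] yaw 0.136 j [ 1.1   0.06 -0.42 -0.   -1.09  0.61] w 85.6 F [-0.3  1.2  0.5] 
 turn [ 0.001  0.001 -0.004] shift [ 64.7 361.  135.6] t 0.9
```

View pics/s1.png

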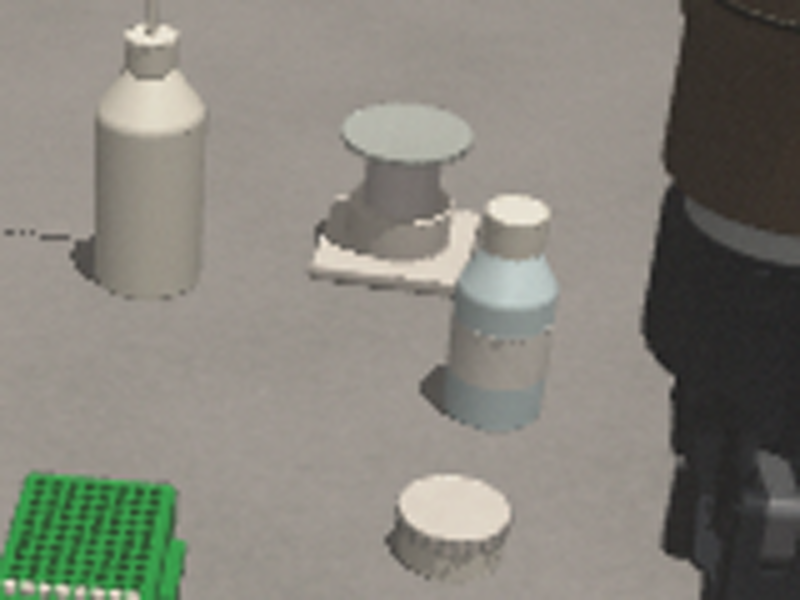

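The side view shows the plate's upper face centred at about crop (407,131), which is full-image (321.4,116.2). The bottle stands in front of the lift as seen from here.

Request:
carry_out(
  motion=[
    [0,0,0,10,58,10,1],
    [0,0,0,20,116,20,1],
    [0,0,0,30,174,30,1],
    [0,0,0,40,232,40,1],
    [0,0,0,50,290,50,1],
  ],
)

```text
clock: 1.55
position: [420.0, 14.7, 195.3]
ee_rot: [0.998, 0.071, 0.001, -0.0]
contact_force: [1.5, 0.9, 0.3]
gripper_width: 85.6
grasp_force: 0.0
```

Request:
carry_out(
  motion=[
    [0,0,0,8,40,45,1],
    [0,0,0,15,71,65,1],
    [0,0,0,15,71,65,1],
  ],
)

```text
clock: 1.92
position: [443.6, -53.7, 128.4]
ee_rot: [0.998, 0.068, -0.002, 0.0]
contact_force: [0.6, 0.6, 0.4]
gripper_width: 85.4
grasp_force: 0.0
```

```bash
python3 - <<'E'
from lib import *
d=get_image("side"); print("plate side",cast(d,(321.4,116.2),90))
d=get_image("wrist"); print(d["mtx"],d["position"],d["orientation"]); cv2.imwrite("pics/w1.png",d["color"])
go((442,-57.5,25),0.14)
E
```

```text
plate side [ 519.33071788 -369.58054924]
[[302.7591299    0.         256.71683114]
 [  0.         302.7591299  194.3347295 ]
 [  0.           0.           1.        ]] [518.8097744  -42.3550506  259.20142424] [ 0.74610871 -0.64894246 -0.09810238  0.11212225]
pos [444.4 -52.1 130.3] yaw 0.140 j [ 0.25  0.21 -0.57  0.   -0.78  1.46] w 85.3 F [-0.7  0.1  0.4] 
 turn [ 0.  0. -0.] shift [ -3.1   5.  105.3] t 2.0
```

View pics/w1.png

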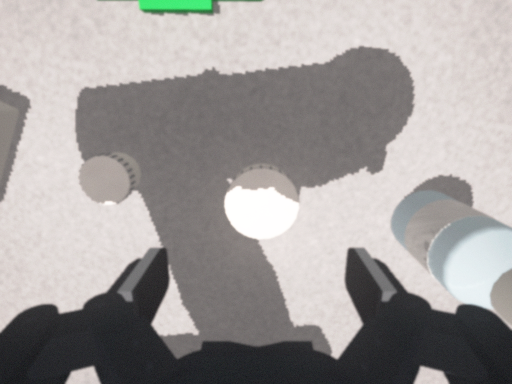

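The wrist view shows the wide pot's lid centred at about (262,202), roughly between the fingers. The small pot is at (105,180) and the bottle is on the right.

```bash
python3 - <<'E'
from lib import *
d=get_image("wrist"); print("wide",cast(d,(262,202),30),"small",cast(d,(104,180),30))
E
```

```text
wide [443.29154633 -56.34841047] small [443.9015541   68.92284303]
```

Request:
carry_out(
  motion=[
    [0,0,0,-2,5,50,1],
    [0,0,0,-2,5,95,1],
    [0,0,0,-2,5,110,1],
    [0,0,0,-2,5,110,1],
  ],
)

```text
clock: 2.58
position: [442.8, -56.5, 20.2]
ee_rot: [0.997, 0.071, -0.0, 0.0]
contact_force: [-0.2, 0.1, -0.3]
gripper_width: 85.1
grasp_force: 0.0
```

Request:
carry_out(
  motion=[
    [0,0,0,0,0,0,-0.6],
    [0,0,0,0,0,0,-0.6],
    [0,0,0,0,0,0,-0.6],
    [0,0,0,0,0,0,-0.6],
    [0,0,0,0,0,0,-0.6],
  ],
)

```text
clock: 3.2
position: [443.9, -56.8, 22.2]
ee_rot: [0.998, 0.07, 0.002, -0.0]
contact_force: [-2.5, 2.8, 7.2]
gripper_width: 57.8
grasp_force: 63.3
```

Request:
carry_out(
  motion=[
    [0,0,0,0,0,-30,-0.6],
    [0,0,0,0,0,-80,-0.6],
    [0,0,0,0,0,-140,-0.6],
    [0,0,0,0,0,-180,-0.6],
    [0,0,0,0,0,-180,-0.6],
  ],
)

```text
clock: 3.82
position: [444.5, -57.0, 204.6]
ee_rot: [0.998, 0.07, 0.005, -0.001]
contact_force: [-0.1, 0.9, -3.1]
gripper_width: 57.9
grasp_force: 65.4
```

```bash
python3 - <<'E'
from lib import *
go((500,-340,200),0.14)
E
```

```text
pos [444.5 -57.  204.6] yaw 0.141 j [ 0.24  0.11 -0.47  0.   -0.97  1.47] w 57.9 F [-0.1  0.9 -3.1] 
 turn [-0.001 -0.01   0.001] shift [ 15.3 288.    4.5] t 3.8
```

Request:
carry_out(
  motion=[
    [0,0,0,3,50,0,-0.6],
    [0,0,0,6,100,0,-0.6],
    [0,0,0,9,160,0,-0.6],
    [0,0,0,12,220,0,-0.6],
    [0,0,0,12,240,0,-0.6],
  ],
)

```text
clock: 4.45
position: [487.4, -295.7, 198.5]
ee_rot: [0.998, 0.068, -0.001, -0.001]
contact_force: [0.1, 0.8, -2.3]
gripper_width: 57.9
grasp_force: 65.6
```

```bash
python3 - <<'E'
from lib import *
d=get_image("wrist"); cv2.imwrite("pics/w2.png",d["color"]); 
np.savez("w2.npz",**{k:np.array(d[k]) for k in d})
go((521.5,-371.5,200),0.14)
E
```

```text
pos [ 487.6 -296.4  198.5] yaw 0.137 j [-0.26  0.33 -0.2   0.   -1.05  1.97] w 58.1 F [ 1.5 -1.3 -1.6] 
 turn [-0.001  0.002 -0.003] shift [23.4 79.  -1.6] t 4.5
```

View pics/w2.png

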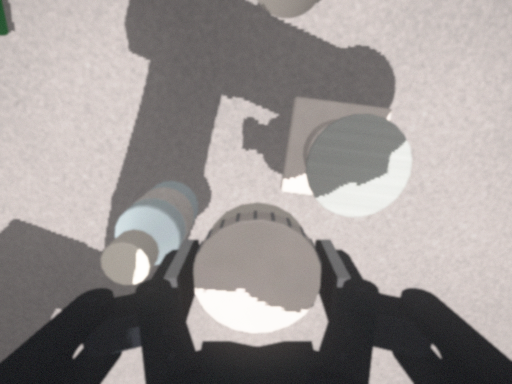

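The wrist view shows the plate centred at about (358.5,165). The held wide pot's lid is at about (258,272), upright between the fingers.

```bash
python3 - <<'E'
from lib import *
d=dict(np.load("w2.npz")); print("plate",cast(d,(358.5,165),90),"pot",cast(d,(258,272),208))
go((521.5,-371.5,150),0.14)
E
```

```text
plate [ 524.76176686 -372.29573213] pot [ 489.20756178 -296.05167795]
pos [ 487.6 -296.4  198.5] yaw 0.137 j [-0.26  0.33 -0.2   0.   -1.05  1.97] w 58.1 F [ 1.5 -1.3 -1.6] 
 turn [-0.001  0.002 -0.003] shift [23.5 79.  48.4] t 4.5
```

Request:
carry_out(
  motion=[
    [0,0,0,13,40,0,-0.6],
    [0,0,0,24,78,20,-0.6],
    [0,0,0,24,79,48,-0.6],
    [0,0,0,24,79,48,-0.6],
    [0,0,0,24,79,48,-0.6],
  ],
)

```text
clock: 5.12
position: [523.2, -367.6, 153.2]
ee_rot: [0.997, 0.071, 0.0, 0.0]
contact_force: [-0.4, 0.3, -1.4]
gripper_width: 58.0
grasp_force: 65.7
```

```bash
python3 - <<'E'
from lib import *
go((522.5,-372,98),0.14)
E
```

```text
pos [ 523.2 -367.6  153.2] yaw 0.142 j [-0.36  0.48 -0.08  0.   -1.01  2.07] w 58.0 F [-0.4  0.3 -1.4] 
 turn [ 0.001 -0.     0.002] shift [-1.4  4.2 55.2] t 5.1
```

Request:
carry_out(
  motion=[
    [0,0,0,0,3,20,-0.6],
    [0,0,0,0,3,38,-0.6],
    [0,0,0,0,3,46,-0.6],
    [0,0,0,0,3,52,-0.6],
    [0,0,0,0,3,55,-0.6],
  ],
)

```text
clock: 5.75
position: [523.5, -371.2, 97.5]
ee_rot: [0.998, 0.07, 0.0, 0.0]
contact_force: [-0.7, 0.8, 0.8]
gripper_width: 58.0
grasp_force: 65.9
```

Request:
carry_out(
  motion=[
    [0,0,0,0,0,0,-0.6],
    [0,0,0,0,0,0,-0.6],
    [0,0,0,0,0,0,-0.6],
  ],
)

```text
clock: 6.12
position: [523.6, -371.4, 97.7]
ee_rot: [0.998, 0.07, 0.0, 0.0]
contact_force: [0.2, 0.6, -0.8]
gripper_width: 58.2
grasp_force: 65.9
```

```bash
python3 - <<'E'
from lib import *
go((522.5,-372,98),0.14)
F=[]
for i in range(8): get_image("wrist"); F.append(read_state()["contact_force"])
print(np.mean(F,0)); s=get_image("side"); cv2.imwrite("pics/s2.png",cv2.resize(s["color"][80:170,260:380],(800,600),interpolation=cv2.INTER_CUBIC))
E
```

```text
pos [ 523.6 -371.4   97.7] yaw 0.140 j [-0.37  0.54 -0.13  0.   -0.9   2.08] w 58.2 F [ 0.2  0.6 -0.8] 
 turn [ 0.    -0.001  0.   ] shift [-1.2  0.5 -0.3] t 6.1
[-0.09039789  0.63275592 -0.57213725]
```

View pics/s2.png

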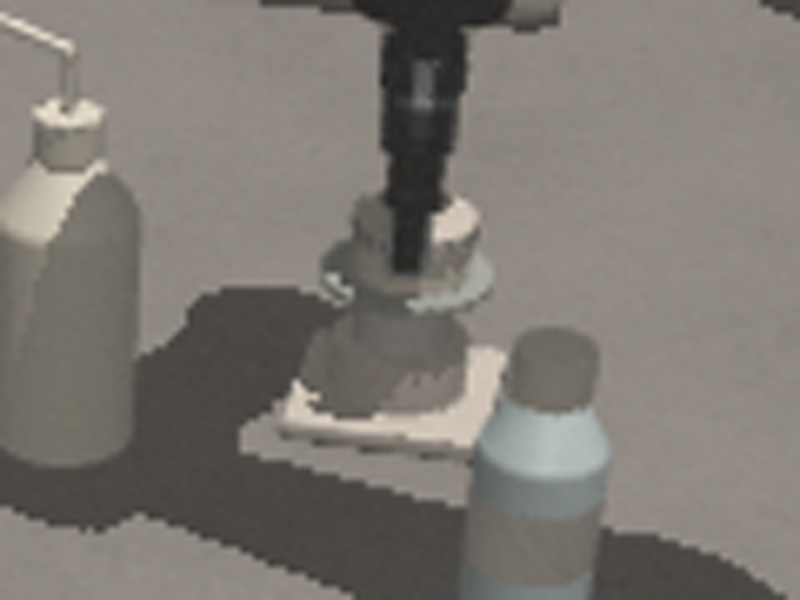

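The wide pot is seated on the plate with the spring nearly balancing its weight. Next I'll lower slightly, release and rise.

Request:
carry_out(
  motion=[
    [0,0,0,0,0,3,-0.6],
    [0,0,0,0,0,3,0.7],
    [0,0,0,0,0,3,0.8],
    [0,0,0,0,0,3,0.8],
    [0,0,0,0,0,3,0.8],
  ],
)

```text
clock: 7.2
position: [523.4, -371.3, 94.4]
ee_rot: [0.998, 0.07, 0.0, 0.0]
contact_force: [-0.1, -0.0, 0.3]
gripper_width: 76.7
grasp_force: 0.0
```

Request:
carry_out(
  motion=[
    [0,0,0,0,0,-15,0.8],
    [0,0,0,0,0,-40,0.8],
    [0,0,0,0,0,-90,0.8],
    [0,0,0,0,0,-130,0.8],
    [0,0,0,-40,-40,-130,0.8],
  ],
)

```text
clock: 7.82
position: [482.0, -339.3, 229.3]
ee_rot: [0.998, 0.07, 0.005, 0.003]
contact_force: [-0.9, 0.0, -0.6]
gripper_width: 77.1
grasp_force: 0.0
```

```bash
python3 - <<'E'
from lib import *
d=get_image("wrist"); cv2.imwrite("pics/w3.png",d["color"]); np.savez("w3.npz",**{k:np.array(d[k]) for k in d})
go((444.3,68.2,215),0.14)
E
```

```text
pos [ 470.6 -332.9  225. ] yaw 0.139 j [-0.34  0.32 -0.14 -0.   -1.12  2.05] w 77.0 F [-8.2  4.5 -6. ] 
 turn [-0.005  0.004 -0.001] shift [  29.7 -400.8   11.7] t 7.9
```

View pics/w3.png

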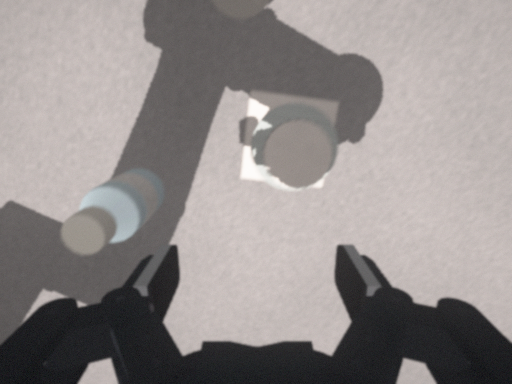

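The wrist view shows the wide pot standing on the plate: lid centre about (298.5,152), plate centre about (295.5,146).

```bash
python3 - <<'E'
from lib import *
d=dict(np.load("w3.npz")); print(cast(d,(298.5,152),103),cast(d,(295.5,146),73))
go((444.3,68.2,215),0.14)
E
```

```text
[ 522.26404716 -370.24578053] [ 523.60653366 -371.34092513]
pos [ 470.6 -332.9  225. ] yaw 0.139 j [-0.34  0.32 -0.14 -0.   -1.12  2.05] w 77.0 F [-8.2  4.5 -6. ] 
 turn [-0.005  0.004 -0.001] shift [  29.7 -400.8   11.7] t 7.9
```

Request:
carry_out(
  motion=[
    [0,0,0,6,-60,0,0.8],
    [0,0,0,10,-120,0,0.8],
    [0,0,0,14,-180,0,0.8],
    [0,0,0,18,-240,0,0.8],
    [0,0,0,22,-300,0,0.8],
  ],
)

```text
clock: 8.5
position: [457.8, -35.4, 225.6]
ee_rot: [0.998, 0.07, 0.001, -0.0]
contact_force: [0.9, -0.5, -0.4]
gripper_width: 76.8
grasp_force: 0.0
```

Request:
carry_out(
  motion=[
    [0,0,0,4,-50,30,0.5],
    [0,0,0,8,-99,85,0.5],
    [0,0,0,8,-100,115,0.5],
    [0,0,0,8,-100,115,0.5],
  ],
)

```text
clock: 9.0
position: [450.4, 63.0, 108.0]
ee_rot: [0.997, 0.071, -0.003, 0.001]
contact_force: [-0.1, -0.7, 0.6]
gripper_width: 64.1
grasp_force: 0.0
```

```bash
python3 - <<'E'
from lib import *
d=get_image("wrist"); im=d["color"]; 
g=cv2.cvtColor(im,cv2.COLOR_BGR2GRAY); k=cv2.HoughCircles(cv2.medianBlur(g,5),cv2.HOUGH_GRADIENT,1,50,param1=80,param2=20,minRadius=18,maxRadius=40)
for x,y,r in k[0][:5]: print(x,y,r,cast(d,(x,y),30))
go((444.3,68.2,21),0.14)
E
```

```text
250.5 216.5 25.0 [444.02476348  66.62722225]
pos [452.   63.  109.7] yaw 0.141 j [ 0.5   0.26 -0.58  0.   -0.74  1.22] w 64.0 F [ 0.4  1.2 -0. ] 
 turn [0.001 0.001 0.001] shift [-6.8 -6.3 88.7] t 9.1
```

Request:
carry_out(
  motion=[
    [0,0,0,-7,-5.5,40,0.5],
    [0,0,0,-7,-5.5,75,0.5],
    [0,0,0,-7,-5.5,86,0.5],
    [0,0,0,-7,-5.5,86,0.5],
  ],
)

```text
clock: 9.55
position: [445.4, 67.4, 24.3]
ee_rot: [0.998, 0.07, 0.001, -0.0]
contact_force: [-0.1, 1.2, 0.8]
gripper_width: 64.5
grasp_force: 0.0
```

Request:
carry_out(
  motion=[
    [0,0,0,0,0,0,-0.9],
    [0,0,0,0,0,0,-0.9],
    [0,0,0,0,0,0,-0.9],
    [0,0,0,0,0,0,-0.9],
    [0,0,0,0,0,0,-0.9],
  ],
)

```text
clock: 10.18
position: [445.5, 67.9, 25.2]
ee_rot: [0.998, 0.07, 0.002, -0.001]
contact_force: [-0.4, -1.0, 6.5]
gripper_width: 38.2
grasp_force: 59.4
```

Request:
carry_out(
  motion=[
    [0,0,0,0,0,-30,-0.9],
    [0,0,0,0,0,-90,-0.9],
    [0,0,0,0,0,-150,-0.9],
    [0,0,0,0,0,-200,-0.9],
    [0,0,0,0,0,-200,-0.9],
  ],
)

```text
clock: 10.8
position: [446.4, 68.4, 228.7]
ee_rot: [0.998, 0.07, 0.006, -0.002]
contact_force: [0.2, 0.2, -1.2]
gripper_width: 38.4
grasp_force: 60.4
```

```bash
python3 - <<'E'
from lib import *
go((522.5,-371,215),0.14)
E
```

```text
pos [446.4  68.4 228.7] yaw 0.141 j [ 0.51  0.09 -0.43  0.   -1.04  1.2 ] w 38.4 F [ 0.2  0.2 -1.2] 
 turn [-0.004 -0.012  0.001] shift [ 13.5 445.8  12.2] t 10.8
```

Request:
carry_out(
  motion=[
    [0,0,0,2,60,0,-0.9],
    [0,0,0,4,120,0,-0.9],
    [0,0,0,6,180,0,-0.9],
    [0,0,0,8,240,0,-0.9],
    [0,0,0,10,300,0,-0.9],
  ],
)

```text
clock: 11.42
position: [495.6, -229.9, 222.8]
ee_rot: [0.998, 0.07, -0.0, -0.0]
contact_force: [1.4, 0.8, -0.4]
gripper_width: 37.8
grasp_force: 60.6
```

Request:
carry_out(
  motion=[
    [0,0,0,0,50,0,-0.9],
    [0,0,0,0,80,0,-0.9],
    [0,0,0,0,80,0,-0.9],
    [0,0,0,0,80,0,-0.9],
  ],
)

```text
clock: 11.92
position: [506.6, -306.9, 222.6]
ee_rot: [0.998, 0.07, -0.001, -0.001]
contact_force: [0.9, -0.1, -1.0]
gripper_width: 37.9
grasp_force: 60.6
```

```bash
python3 - <<'E'
from lib import *
d=get_image("wrist"); cv2.imwrite("pics/w4.png",d["color"]); np.savez("w4.npz",**{k:np.array(d[k]) for k in d})
go((522.5,-371,150),0.14)
E
```

```text
pos [ 506.8 -306.5  223. ] yaw 0.141 j [-0.27  0.35 -0.11 -0.   -1.12  1.98] w 38.1 F [ 0.3  0.9 -0.4] 
 turn [-0.001  0.001  0.001] shift [ 6.5 66.1 72.9] t 12.0
```

View pics/w4.png

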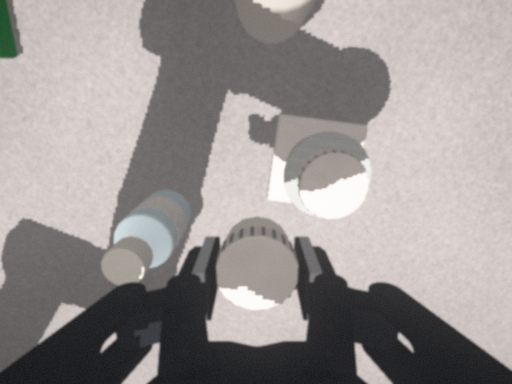

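The wrist view shows the wide pot's lid at about (334.5,183.5), the plate at (327.5,175.5) and the held small pot's lid at (258,268).

```bash
python3 - <<'E'
from lib import *
d=dict(np.load("w4.npz")); print(cast(d,(334.5,183.5),103),cast(d,(327.5,175.5),73),cast(d,(258,268),228))
go((522.5,-371,155),0.14)
E
```

```text
[ 524.15427852 -370.97909078] [ 524.024211   -371.69365484] [ 508.03552836 -307.24394543]
pos [ 506.8 -306.5  223. ] yaw 0.141 j [-0.27  0.35 -0.11 -0.   -1.12  1.98] w 38.1 F [ 0.3  0.9 -0.4] 
 turn [-0.001  0.001  0.001] shift [ 6.5 66.1 67.9] t 12.0
```

Request:
carry_out(
  motion=[
    [0,0,0,4,45,10,-0.9],
    [0,0,0,7,65.5,35,-0.9],
    [0,0,0,7,65.5,66,-0.9],
    [0,0,0,7,65.5,66,-0.9],
    [0,0,0,7,65.5,66,-0.9],
  ],
)

```text
clock: 12.6
position: [524.2, -370.9, 158.9]
ee_rot: [0.997, 0.071, 0.001, 0.001]
contact_force: [-0.9, 0.2, 0.5]
gripper_width: 38.0
grasp_force: 60.7
```

```bash
python3 - <<'E'
from lib import *
go((522.9,-370.2,122),0.14)
s=get_image("side"); cv2.imwrite("pics/s3.png",cv2.resize(s["color"][80:170,260:380],(800,600),interpolation=cv2.INTER_CUBIC))
E
```

```text
pos [ 524.2 -370.9  158.9] yaw 0.142 j [-0.36  0.48 -0.07  0.   -1.02  2.08] w 38.0 F [-0.9  0.2  0.5] 
 turn [ 0.002 -0.001  0.002] shift [-1.3 -0.9 36.9] t 12.6
```

View pics/s3.png

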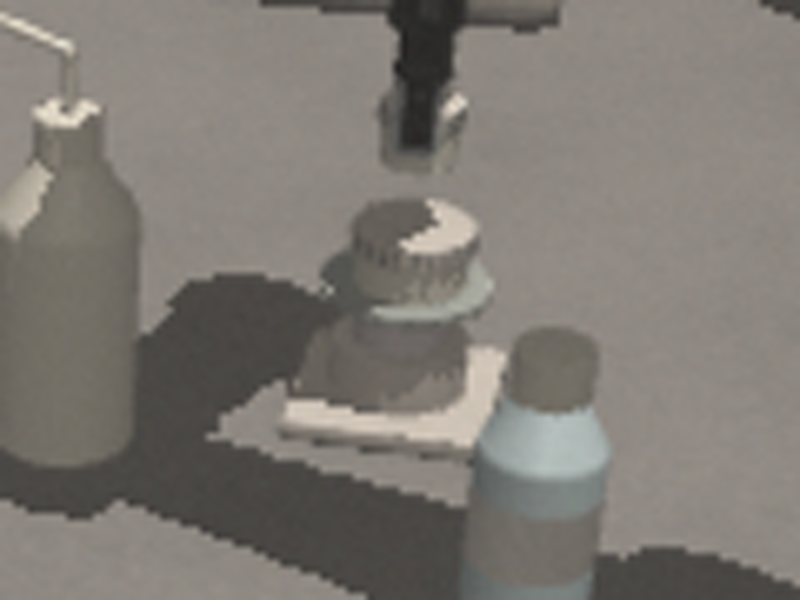

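The side view shows the wide pot's lid at crop (416,227), with the small pot's underside directly above at (420,160).

```bash
python3 - <<'E'
from lib import *
d=get_image("side")
for n,u,v in (("lid",416,227),("small under",420,158)):
    print(n,min((np.hypot(*(cast(d,(260+u/6.667,80+v/6.667),z)-[524,-371])),z) for z in range(60,180)))
E
```

```text
lid (np.float64(6.962995695436517), 97)
small under (np.float64(5.6793750780784285), 133)
```

Request:
carry_out(
  motion=[
    [0,0,0,-1,-0.5,12,-0.9],
    [0,0,0,-1,-0.5,22,-0.9],
    [0,0,0,-1,-0.5,28,-0.9],
    [0,0,0,-1,-0.5,28,-0.9],
    [0,0,0,-1,-0.5,28,-0.9],
  ],
)

```text
clock: 13.32
position: [522.5, -371.1, 129.4]
ee_rot: [0.998, 0.07, 0.0, 0.0]
contact_force: [0.3, -0.5, -0.2]
gripper_width: 37.9
grasp_force: 60.7
```

```bash
python3 - <<'E'
from lib import *
F=[]
for i in range(6): s=get_image("side"); F.append(read_state()["contact_force"])
print(np.mean(F,0)); go((522.9,-370.2,122),0.14)
cv2.imwrite("pics/s4.png",cv2.resize(s["color"][80:170,260:380],(800,600),interpolation=cv2.INTER_CUBIC))
E
```

```text
[-0.06395346  0.08498892 -0.67553196]
pos [ 522.4 -371.   129.6] yaw 0.140 j [-0.37  0.51 -0.1   0.   -0.96  2.08] w 38.0 F [ 0.2 -0.1 -1.4] 
 turn [ 0. -0.  0.] shift [ 0.6 -0.7  7.6] t 13.6
```

View pics/s4.png

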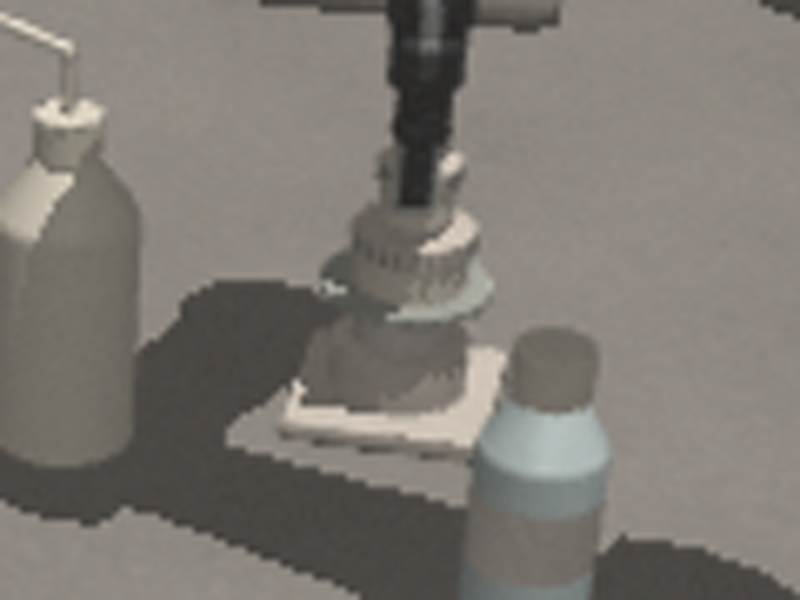

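The small pot is about at the lid. I'll lower another 9 mm to carry its weight, then release.

Request:
carry_out(
  motion=[
    [0,0,0,0,0,4,-0.9],
    [0,0,0,0,0,8,-0.9],
    [0,0,0,0,0,9,-0.9],
    [0,0,0,0,0,9,-0.9],
    [0,0,0,0,0,9,-0.9],
  ],
)

```text
clock: 14.25
position: [522.2, -370.9, 120.4]
ee_rot: [0.998, 0.07, -0.0, -0.0]
contact_force: [-0.2, -0.7, -0.6]
gripper_width: 37.9
grasp_force: 60.8
```

Request:
carry_out(
  motion=[
    [0,0,0,0,0,0,0.2],
    [0,0,0,0,0,0,0.4],
    [0,0,0,0,0,0,0.4],
    [0,0,0,0,0,0,0.4],
  ],
)

```text
clock: 14.75
position: [522.3, -370.9, 120.4]
ee_rot: [0.998, 0.07, 0.0, 0.0]
contact_force: [-0.4, 0.0, -0.5]
gripper_width: 59.6
grasp_force: 0.0
```

Request:
carry_out(
  motion=[
    [0,0,0,0,0,-15,0.4],
    [0,0,0,0,0,-40,0.4],
    [0,0,0,0,0,-90,0.4],
    [0,0,0,0,-30,-110,0.4],
    [0,0,0,0,-60,-110,0.4],
  ],
)

```text
clock: 15.38
position: [515.0, -311.6, 234.1]
ee_rot: [0.998, 0.07, 0.003, 0.001]
contact_force: [-0.2, 0.2, -0.5]
gripper_width: 59.9
grasp_force: 0.0
```

```bash
python3 - <<'E'
from lib import *
d=get_image("wrist"); s=get_image("side")["color"]
cv2.imwrite("pics/w5.png",np.hstack([d["color"],cv2.resize(s[80:176,270:350],(280,336))[:, :]] if 0 else [cv2.resize(d["color"],(480,360)),cv2.resize(s[80:170,270:350],(320,360))]))
go((438.8,-205,220),0.14)
E
```

```text
pos [ 513.9 -309.7  232.6] yaw 0.143 j [-0.27  0.35 -0.08 -0.   -1.14  1.99] w 59.7 F [ 0.2 -1.1 -0. ] 
 turn [ 0.001 -0.003  0.003] shift [ -59.5 -114.3   12.4] t 15.5
```

View pics/w5.png

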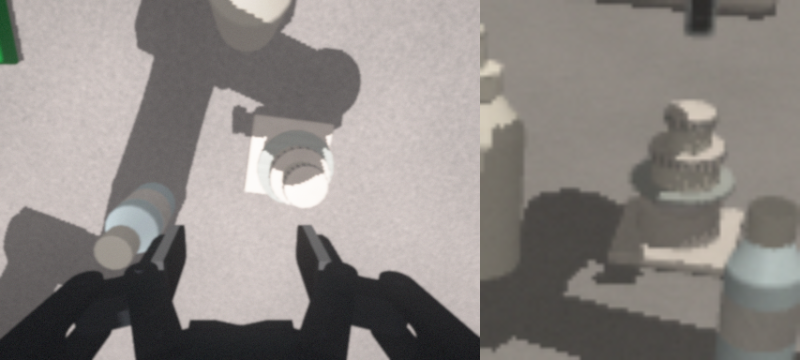

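The stack stands upright and centred: small pot at (305,185), wide pot at (300,178) in the left panel, and the side panel agrees. Next is the bottle.

Request:
carry_out(
  motion=[
    [0,0,0,-28,-55,5,0.4],
    [0,0,0,-56,-108,12,0.4],
    [0,0,0,-59,-114,30,0.4],
    [0,0,0,-59,-114,30,0.4],
    [0,0,0,-59,-114,30,0.4],
  ],
)

```text
clock: 16.1
position: [440.7, -207.6, 201.3]
ee_rot: [0.998, 0.07, 0.001, 0.0]
contact_force: [-0.2, -0.4, 0.3]
gripper_width: 60.0
grasp_force: 0.0
```

```bash
python3 - <<'E'
from lib import *
d=get_image("wrist"); g=cv2.cvtColor(d["color"],cv2.COLOR_BGR2GRAY)
k=cv2.HoughCircles(cv2.medianBlur(g,5),cv2.HOUGH_GRADIENT,1,60,param1=80,param2=20,minRadius=22,maxRadius=50)
for x,y,r in k[0][:5]: print(x,y,r,cast(d,(x,y),133))
cv2.imwrite("pics/w6.png",d["color"])
go((438.8,-205,122),0.14)
E
```

```text
465.5 115.5 44.9 [ 525.48732339 -329.23871482]
253.5 198.5 32.7 [ 451.93868358 -203.73587194]
pos [ 440.7 -207.7  201.2] yaw 0.140 j [-0.11  0.19 -0.39  0.   -0.99  1.82] w 59.9 F [ 0.2  0.3 -0.1] 
 turn [ 0.001 -0.001 -0.   ] shift [-1.7 -3.  79.1] t 16.1
```

View pics/w6.png

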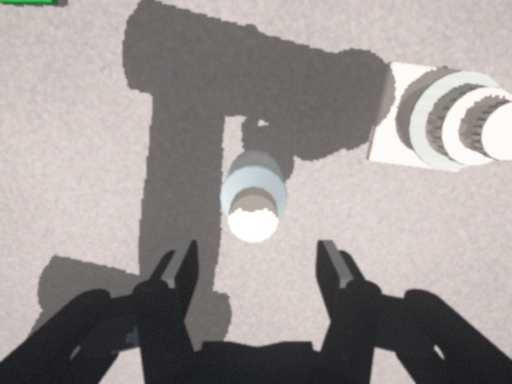

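The wrist view shows the cap centred at about (253.5,217), which casts to about (439,-204) and agrees with the top view.

Request:
carry_out(
  motion=[
    [0,0,0,-2,-3,35,0.4],
    [0,0,0,-2,-3,65,0.4],
    [0,0,0,-2,-3,78,0.4],
    [0,0,0,-2,-3,78,0.4],
  ],
)

```text
clock: 16.65
position: [437.5, -204.6, 122.0]
ee_rot: [0.998, 0.07, -0.001, 0.0]
contact_force: [-0.2, -0.5, -0.0]
gripper_width: 60.2
grasp_force: 0.0
```

Request:
carry_out(
  motion=[
    [0,0,0,0,0,0,-0.9],
    [0,0,0,0,0,0,-0.9],
    [0,0,0,0,0,0,-0.9],
    [0,0,0,0,0,0,-0.9],
    [0,0,0,0,0,0,-0.9],
  ],
)

```text
clock: 17.27
position: [438.4, -204.6, 123.8]
ee_rot: [0.998, 0.07, 0.002, 0.001]
contact_force: [-0.1, -1.7, 5.6]
gripper_width: 34.0
grasp_force: 59.8
```

Request:
carry_out(
  motion=[
    [0,0,0,0,0,-15,-0.9],
    [0,0,0,0,0,-50,-0.9],
    [0,0,0,0,0,-80,-0.9],
    [0,0,0,0,0,-80,-0.9],
    [0,0,0,0,0,-80,-0.9],
  ],
)

```text
clock: 17.9
position: [435.9, -203.7, 200.7]
ee_rot: [0.998, 0.07, -0.001, -0.001]
contact_force: [0.3, -0.5, -2.8]
gripper_width: 34.5
grasp_force: 60.5
```

```bash
python3 - <<'E'
from lib import *
go((605.2,150.3,205),0.14)
E
```

```text
pos [ 435.9 -203.7  200.7] yaw 0.140 j [-0.1   0.18 -0.4  -0.   -0.99  1.81] w 34.5 F [ 0.3 -0.5 -2.8] 
 turn [-0.002  0.003 -0.   ] shift [ 216.9 -327.    -4.2] t 17.9
```

Request:
carry_out(
  motion=[
    [0,0,0,20,-30,0,-0.9],
    [0,0,0,45,-68,0,-0.9],
    [0,0,0,73,-110,0,-0.9],
    [0,0,0,101,-152,0,-0.9],
    [0,0,0,129,-194,0,-0.9],
  ],
)

```text
clock: 18.52
position: [537.1, 7.3, 200.1]
ee_rot: [0.998, 0.07, -0.002, 0.0]
contact_force: [1.0, -1.0, -2.4]
gripper_width: 34.3
grasp_force: 60.5
```

Request:
carry_out(
  motion=[
    [0,0,0,26,-40,0,-0.9],
    [0,0,0,50,-76,0,-0.9],
    [0,0,0,70,-108,0,-0.9],
    [0,0,0,83,-128,0,-0.9],
    [0,0,0,88,-133,0,-0.9],
  ],
)

```text
clock: 19.15
position: [605.7, 150.9, 199.5]
ee_rot: [0.997, 0.071, -0.002, 0.001]
contact_force: [-0.3, -0.5, -1.8]
gripper_width: 33.9
grasp_force: 60.6
```

Request:
carry_out(
  motion=[
    [0,0,0,0,0,0,-0.9],
    [0,0,0,0,0,30,-0.9],
    [0,0,0,0,0,55,-0.9],
    [0,0,0,0,0,55,-0.9],
  ],
)

```text
clock: 19.65
position: [604.3, 148.1, 144.9]
ee_rot: [0.998, 0.069, -0.003, 0.001]
contact_force: [-0.2, -0.1, -2.9]
gripper_width: 34.5
grasp_force: 60.6
```

```bash
python3 - <<'E'
from lib import *
go((605.2,150.3,125),0.14)
d=get_image("wrist"); s=get_image("side")["color"]
np.savez("w7.npz",**{k:np.array(d[k]) for k in d})
cv2.imwrite("pics/w7.png",np.hstack([d["color"],cv2.resize(s[120:300,180:315],(288,384))]))
E
```

```text
pos [604.3 148.1 144.9] yaw 0.139 j [ 0.5   0.47 -0.13 -0.   -0.98  1.21] w 34.5 F [-0.2 -0.1 -2.9] 
 turn [ 0.002  0.006 -0.001] shift [ 1.4 -2.1 19.9] t 19.6
```

View pics/w7.png

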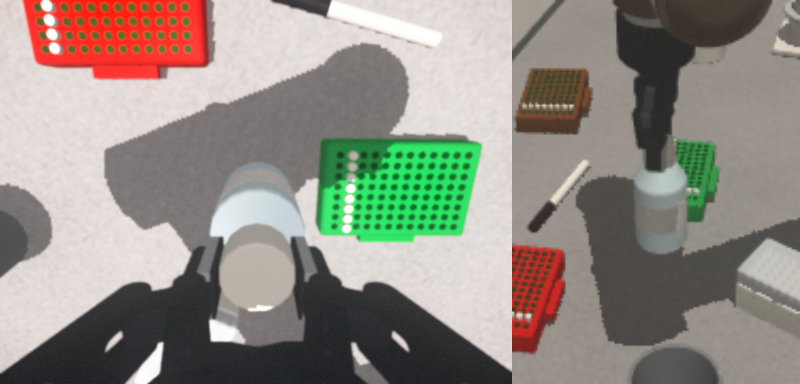

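The wrist view shows the bottle held upright just left of the green rack, whose corners are at (322,141), (481,143), (466,236) and (320,236).

```bash
python3 - <<'E'
from lib import *
d=dict(np.load("w7.npz")); g=cv2.cvtColor(d["color"],cv2.COLOR_BGR2HSV)
m=((abs(g[...,0].astype(int)-65)<20)&(g[...,1]>100)).astype(np.uint8); m=cv2.morphologyEx(m,cv2.MORPH_CLOSE,np.ones((9,9)))
m=cv2.morphologyEx(m,cv2.MORPH_OPEN,np.ones((21,71)))
c=blob(m,(400,190)); print(cv2.boundingRect(c),face(d,c,28))
P=np.array([cast(d,p,28) for p in [(322,141),(481,143),(466,236),(320,236)]]); print(P,P.mean(0))
E
```

```text
(318, 139, 160, 96) (((624.2921142578125, 32.58187484741211), (83.69480895996094, 130.32513427734375), 7.955968856811523), ((623.9686279296875, 32.56177520751953), 76.0640640258789))
[[655.22517291 101.90696461]
 [671.49089981 -25.90450639]
 [590.52121475 -42.18464377]
 [572.51576039  86.65382777]] [622.43826196  30.11791055]
```

Request:
carry_out(
  motion=[
    [0,0,0,2,-3.5,8,-0.9],
    [0,0,0,2,-3.5,15,-0.9],
    [0,0,0,2,-3.5,19,-0.9],
    [0,0,0,2,-3.5,21,-0.9],
    [0,0,0,2,-3.5,21,-0.9],
  ],
)

```text
clock: 20.38
position: [607.8, 153.7, 126.2]
ee_rot: [0.998, 0.07, -0.0, 0.0]
contact_force: [0.0, -0.5, -2.9]
gripper_width: 33.9
grasp_force: 60.6
```

Request:
carry_out(
  motion=[
    [0,0,0,0,0,1,-0.9],
    [0,0,0,0,0,1,-0.9],
  ],
)

```text
clock: 20.62
position: [607.9, 153.7, 125.4]
ee_rot: [0.998, 0.07, 0.0, -0.0]
contact_force: [-0.5, 0.1, -3.4]
gripper_width: 34.3
grasp_force: 60.6
```

Request:
carry_out(
  motion=[
    [0,0,0,-2.3,1.7,1,-0.9],
    [0,0,0,-2.3,1.7,2,-0.9],
    [0,0,0,-2.3,1.7,2,-0.9],
  ],
)

```text
clock: 21.0
position: [605.9, 151.5, 124.0]
ee_rot: [0.998, 0.07, 0.0, 0.0]
contact_force: [-0.9, -1.3, 1.6]
gripper_width: 34.2
grasp_force: 61.1
```

Request:
carry_out(
  motion=[
    [0,0,0,0,0,0.7,-0.9],
    [0,0,0,0,0,1.4,-0.9],
    [0,0,0,0,0,1.4,-0.9],
  ],
)

```text
clock: 21.38
position: [606.4, 151.6, 124.0]
ee_rot: [0.998, 0.07, 0.001, 0.0]
contact_force: [-3.0, -1.1, 7.8]
gripper_width: 34.2
grasp_force: 61.4
```

Touchdown. Release and rise straight, then go over to the tip box at (449.5,193), turning to its yaw.

Request:
carry_out(
  motion=[
    [0,0,0,0,0,-1,-0.9],
    [0,0,0,0,0,-1,0.2],
    [0,0,0,0,0,-1,0.4],
    [0,0,0,0,0,-1,0.4],
    [0,0,0,0,0,-1,0.4],
  ],
)

```text
clock: 22.0
position: [605.9, 151.8, 122.7]
ee_rot: [0.998, 0.07, -0.0, 0.0]
contact_force: [-0.1, -0.1, 0.2]
gripper_width: 59.9
grasp_force: 0.0
```

Request:
carry_out(
  motion=[
    [0,0,0,0,0,-15,0.4],
    [0,0,0,0,0,-45,0.4],
    [0,0,0,0,0,-80,0.4],
    [0,0,0,0,0,-80,1],
    [0,0,0,0,0,-80,1],
  ],
)

```text
clock: 22.62
position: [605.6, 151.6, 203.3]
ee_rot: [0.998, 0.07, 0.0, -0.0]
contact_force: [-0.4, 0.0, -0.3]
gripper_width: 85.6
grasp_force: 0.0
```

```bash
python3 - <<'E'
from lib import *
go((449.5,193,150),np.radians(-19.7))
E
```

```text
pos [605.6 151.6 203.3] yaw 0.140 j [ 0.5   0.41 -0.06 -0.   -1.1   1.21] w 85.6 F [-0.4  0.  -0.3] 
 turn [-0.001 -0.     0.484] shift [-148.8  -62.7   53.3] t 22.6
```

Request:
carry_out(
  motion=[
    [0,0,0.16,-48,-20,0,1],
    [0,0,0.32,-98,-41,0,1],
    [0,0,0.484,-148,-62,25,1],
    [0,0,0.484,-148,-62,53,1],
    [0,0,0.484,-148,-62,53,1],
  ],
)

```text
clock: 23.25
position: [448.8, 191.5, 148.0]
ee_rot: [0.985, -0.171, -0.002, 0.002]
contact_force: [0.1, -0.2, 0.5]
gripper_width: 85.0
grasp_force: 0.0
```

```bash
python3 - <<'E'
from lib import *
go((449.5,193,46),np.radians(-19.7))
d=get_image("wrist"); t=get_image("top"); np.savez("w8.npz",**{k:np.array(d[k]) for k in d})
cv2.imwrite("pics/w8.png",np.hstack([cv2.resize(d["color"],(480,360)),cv2.resize(t["color"][140:280,160:284],(319,360))]))
E
```

```text
pos [448.8 191.5 148. ] yaw -0.343 j [ 0.74  0.26 -0.45 -0.   -0.87  0.49] w 85.0 F [ 0.1 -0.2  0.5] 
 turn [0.005 0.003 0.001] shift [  0.4  -2.2 102. ] t 23.2
```

View pics/w8.png

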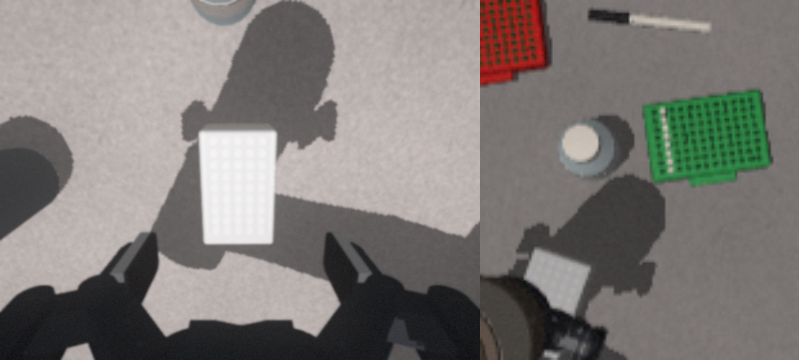

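The wrist view shows the box square between the open fingers, its lid centre at about (254,199.5) in full-image pixels. The top panel shows the bottle standing left of the rack.

```bash
python3 - <<'E'
from lib import *
d=dict(np.load("w8.npz")); print("box",cast(d,(253.9,199.5),55)); t=get_image("top"); print("cap",cast(t,(198.9,195.6),133))
E
```

```text
box [451.70235962 192.56352901]
cap [604.47750243 149.37530725]
```

Request:
carry_out(
  motion=[
    [0,0,0,0,-2,50,1],
    [0,0,0,0,-2,90,1],
    [0,0,0,0,-2,105,1],
    [0,0,0,0,-2,105,1],
  ],
)

```text
clock: 23.9
position: [451.8, 194.0, 44.4]
ee_rot: [0.985, -0.171, -0.0, 0.001]
contact_force: [0.3, 1.1, 0.3]
gripper_width: 85.4
grasp_force: 0.0
```

Request:
carry_out(
  motion=[
    [0,0,0,0,0,0,-0.3],
    [0,0,0,0,0,0,-0.3],
    [0,0,0,0,0,0,-0.3],
    [0,0,0,0,0,0,-0.3],
    [0,0,0,0,0,0,-0.3],
  ],
)

```text
clock: 24.52
position: [452.4, 194.9, 46.5]
ee_rot: [0.985, -0.171, 0.001, -0.001]
contact_force: [-0.4, -0.1, 6.5]
gripper_width: 60.8
grasp_force: 67.0
```

Request:
carry_out(
  motion=[
    [0,0,0,0,0,-20,-0.3],
    [0,0,0,0,0,-60,-0.3],
    [0,0,0,0,0,-100,-0.3],
    [0,0,0,0,0,-100,-0.3],
    [0,0,0,0,0,-100,-0.3],
  ],
)

```text
clock: 25.15
position: [450.5, 193.9, 144.4]
ee_rot: [0.985, -0.171, -0.001, 0.0]
contact_force: [0.3, 0.0, -1.1]
gripper_width: 60.7
grasp_force: 66.2
```

```bash
python3 - <<'E'
from lib import *
go((640.5,-93.8,145),0.14)
E
```

```text
pos [450.5 193.9 144.4] yaw -0.344 j [ 0.74  0.26 -0.46 -0.   -0.85  0.49] w 60.7 F [ 0.3  0.  -1.1] 
 turn [ 0.     0.001 -0.484] shift [276.  206.6  -0.8] t 25.1
```

Request:
carry_out(
  motion=[
    [0,0,0,24,38,-15,-0.3],
    [0,0,-0.12,48,76,-15,-0.3],
    [0,0,-0.25,73,116,-15,-0.3],
    [0,0,-0.37,115,140,-15,-0.3],
    [0,0,-0.484,160,160,-15,-0.3],
  ],
)

```text
clock: 25.78
position: [547.5, -11.9, 158.2]
ee_rot: [0.997, 0.072, -0.002, 0.0]
contact_force: [0.9, 2.0, 0.1]
gripper_width: 60.8
grasp_force: 66.1
```

```bash
python3 - <<'E'
from lib import *
go((640.5,-93.8,120),0.14)
E
```

```text
pos [547.5 -11.9 158.2] yaw 0.144 j [ 0.27  0.34 -0.3  -0.   -0.93  1.44] w 60.8 F [0.9 2.  0.1] 
 turn [-0.     0.003  0.004] shift [80.4 94.4 37.9] t 25.8
```

Request:
carry_out(
  motion=[
    [0,0,0,30,36,0,-0.3],
    [0,0,0,60,71,0,-0.3],
    [0,0,0,80,94,10,-0.3],
    [0,0,0,80,94,30,-0.3],
    [0,0,0,80,94,38,-0.3],
  ],
)

```text
clock: 26.4
position: [638.5, -92.6, 118.1]
ee_rot: [0.998, 0.069, -0.003, -0.0]
contact_force: [0.2, -0.9, -1.0]
gripper_width: 61.0
grasp_force: 66.1
```

```bash
python3 - <<'E'
from lib import *
go((640.5,-93.8,60),0.14)
d=get_image("wrist"); np.savez("w9.npz",**{k:np.array(d[k]) for k in d}); cv2.imwrite("pics/w9.png",d["color"])
E
```

```text
pos [638.5 -92.6 118.1] yaw 0.139 j [ 0.11  0.53 -0.1  -0.   -0.95  1.6 ] w 61.0 F [ 0.2 -0.9 -1. ] 
 turn [-0.001  0.007 -0.001] shift [ 2.2  1.6 58. ] t 26.4
```

View pics/w9.png

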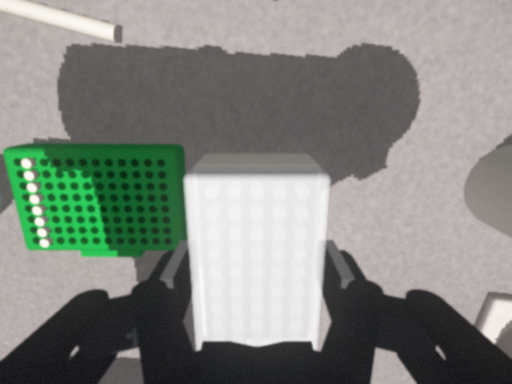

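The wrist view shows the box held square to the rack: front edge at row 173, near edge at row 345. The rack's right end is at column 185, rows 147–250.

```bash
python3 - <<'E'
from lib import *
d=dict(np.load("w9.npz"))
a,b=cast(d,(258,173),127),cast(d,(258,345),127); print(a,b,(a+b)/2)
P=np.array([cast(d,p,28) for p in [(5,149),(184,147),(186,250),(31,248)]]); print(P,P.mean(0))
E
```

```text
[685.52724136 -86.46282823] [599.31825095 -98.68424202] [642.42274616 -92.57353513]
[[654.28104031  94.58659947]
 [673.87655648 -34.17435295]
 [591.11084464 -41.40639074]
 [575.38573142  82.40447306]] [623.66354322  25.35258221]
```

Request:
carry_out(
  motion=[
    [0,0,0,3,3,30,-0.3],
    [0,0,0,3,3,52,-0.3],
    [0,0,0,3,3,64,-0.3],
    [0,0,0,3,3,66,-0.3],
    [0,0,0,3,3,66,-0.3],
  ],
)

```text
clock: 27.08
position: [644.3, -94.6, 56.8]
ee_rot: [0.998, 0.07, 0.001, 0.0]
contact_force: [-0.1, 0.3, -0.8]
gripper_width: 61.0
grasp_force: 66.1
```

Request:
carry_out(
  motion=[
    [0,0,0,0,0,1,-0.3],
    [0,0,0,0,0,2,-0.3],
    [0,0,0,0,0,2,-0.3],
  ],
)

```text
clock: 27.45
position: [643.8, -94.8, 54.1]
ee_rot: [0.998, 0.07, 0.0, -0.0]
contact_force: [-0.1, 0.1, -0.9]
gripper_width: 60.7
grasp_force: 66.1
```

Request:
carry_out(
  motion=[
    [0,0,0,-2,0.5,3,-0.3],
    [0,0,0,-2,0.5,5.5,-0.3],
    [0,0,0,-2,0.5,5.5,-0.3],
  ],
)

```text
clock: 27.82
position: [641.5, -95.6, 48.0]
ee_rot: [0.998, 0.07, -0.0, 0.0]
contact_force: [-0.8, -0.3, -1.0]
gripper_width: 60.9
grasp_force: 66.1
```

Request:
carry_out(
  motion=[
    [0,0,0,0,0,1,-0.3],
    [0,0,0,0,0,2,-0.3],
    [0,0,0,0,0,2,-0.3],
  ],
)

```text
clock: 28.2
position: [641.9, -95.5, 46.7]
ee_rot: [0.998, 0.07, 0.0, 0.0]
contact_force: [-0.0, 0.2, 0.9]
gripper_width: 60.7
grasp_force: 66.2
```

Just touching. One more millimetre, then release to about 76 mm, rise and check.

Request:
carry_out(
  motion=[
    [0,0,0,0,0,0.8,-0.3],
    [0,0,0,0,0,0.8,0.5],
    [0,0,0,0,0,0,0.75],
    [0,0,0,0,0,0,0.75],
    [0,0,0,0,0,0,0.75],
  ],
)

```text
clock: 28.82
position: [641.8, -95.5, 46.3]
ee_rot: [0.998, 0.07, -0.0, -0.0]
contact_force: [-0.5, 0.5, -0.4]
gripper_width: 75.0
grasp_force: 0.0
```

Request:
carry_out(
  motion=[
    [0,0,0,0,0,-20,0.75],
    [0,0,0,0,0,-70,0.75],
    [0,0,0,0,0,-130,0.75],
    [0,0,0,-60,0,-150,0.75],
    [0,0,0,-120,0,-150,0.75],
  ],
)

```text
clock: 29.45
position: [523.0, -112.4, 198.4]
ee_rot: [0.998, 0.07, 0.002, 0.0]
contact_force: [-0.1, -0.0, 0.1]
gripper_width: 74.8
grasp_force: 0.0
```

Request:
carry_out(
  motion=[
    [0,0,0,-60,0,0,0.75],
    [0,0,0,-120,0,0,0.75],
    [0,0,0,-140,0,0,0.75],
    [0,0,0,-140,0,0,0.75],
  ],
)

```text
clock: 29.95
position: [383.9, -132.0, 197.0]
ee_rot: [0.998, 0.07, 0.001, 0.0]
contact_force: [0.9, -0.0, 0.0]
gripper_width: 74.9
grasp_force: 0.0
```

```bash
python3 - <<'E'
from lib import *
t=get_image("top"); im=t["color"]; g=cv2.cvtColor(im,cv2.COLOR_BGR2HSV)[...,2]
for n,s,z,th in (("cap",(199,196),133,165),("tip",(292,189),55,120)):
    c=blob(g>th,s); print(n,cv2.boundingRect(c),face(t,c,z))
cv2.imwrite("pics/t9.png",cv2.resize(im[130:290,160:440],(800,457),interpolation=cv2.INTER_CUBIC)); go((400,-90,200))
E
```

```text
cap (192, 189, 14, 14) (((604.778076171875, 150.34036254882812), (31.7353572845459, 31.39090347290039), 0.40346455574035645), ((605.3905639648438, 150.52108764648438), 16.77784538269043))
tip (0, 37, 512, 347) (((587.9541015625, -12.4456787109375), (1430.0653076171875, 928.677001953125), 89.8928451538086), ((644.374755859375, -14.255231857299805), 821.7250366210938))
pos [ 385.2 -131.9  197.1] yaw 0.140 j [ 0.07  0.05 -0.56  0.   -0.95  1.64] w 74.5 F [0.6 0.6 0.7] 
 turn [0. 0. 0.] shift [ 20.5 -39.4  -2.9] t 30.0
```

View pics/t9.png

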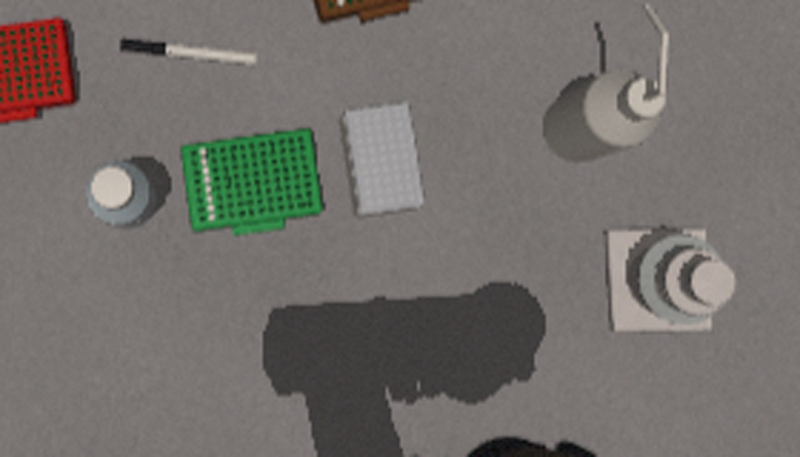

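The top view shows the bottle left of the rack, the tip box right of it (lid centre about crop (384,158)) and the stack on the lift. The other things look untouched.

```bash
python3 - <<'E'
from lib import *
t=get_image("top"); c,s=np.cos(.1414),np.sin(.1414)
for n,p in (("box",cast(t,(160+384/2.857,130+158/2.857),55)),("bottle",[605,150.4])):
    v=np.array(p)-[622.8,28.5]; print(n,p,"rack xy",(v@[c,s]).round(1),(v@[-s,c]).round(1))
for n,u,v,z in (("wide",698,282,95),("small",712.5,283,125),("plate",684,279,65)): print(n,cast(t,(160+u/2.857,130+v/2.857),z))
E
```

```text
box [638.62695182 -96.30056092] rack xy -1.9 -125.8
bottle [605, 150.4] rack xy -0.4 123.2
wide [ 521.06285907 -370.520223  ]
small [ 520.27298004 -368.86792388]
plate [ 523.75835665 -371.85081989]
```

All within tolerance, so I'm handing the job in.

```bash
python3 -c "
from bench import *
print(job_done())"
```

```text
the job is handed in; nothing more can be done
None
```

The job is handed in: the bottle stands left and the tip box right of the green rack, and the small pot is on the wide pot on the lift. My last top-view measurements put all four within tolerance, but the hand-in gave no verdict.

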